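Shim under the carving bridge

ROBOT

A 6-joint arm with a two-finger parallel gripper is mounted at the origin on the work surface. World frame = base frame: x ahead of the robot, y to its left, z up, the work surface at z = 0. Lengths are in mm, angles in rad, forces in N, time in s.
With the tool pointing down it reaches from about 350 to 875 mm from the base axis. Payload 4.2 kg.
Tool frame: the origin (TCP) lies on the mounting face of the last link; the fingertips stand 173 mm ahead of it and the grasp point (between the pads) lies 155 mm ahead of it; z points along the fingers, y is the line along which they close (so a half turn about z gives the same grasp; the last joint's range is limited). The gripper opens to 85 mm and grips with 20 to 120 N. Pads are 22 mm wide; open, the fingers measure 114 mm over their backs; the gripper's body (76 mm by 85 mm) begins 54 mm behind the grasp point. The pads swing forward as they close: fully open they stand 13 mm farther back than shut.
Start: joints at [0.259, 0.385, 0.008, 0, -1.194, -0.259], TCP at [624.98, 0.025, 404.712] pointing down, gripper open.
Joint ranges: [-3.14, 3.14], [-1.21, 2.06], [-1.07, 1.41], [-3.16, 2.05], [-2.99, -0.16], [-3.1, 3.1]. Speed limits (rad/s): [2.79, 2.79, 3.14, 3.14, 3.14, 3.14].

INTERFACE

Orientations are given as a unit quaternion [x, y, z, w].
In Python, from bench import arm gives the robot as it stands.
- The arm moves only by the tool carry_out, never from a script. Its argument "rows" is a list of rows, each a list of 7 numbers: the shift along the tool's x, y, z as a fraction of full scale, then the turn, a rotation vector about the tool's x, y, z as a fraction of full scale, then the opening, from -1 (shut) to 1 (fully open). A call has 1 to 12 rows; each row is the pose to reach, as a shift and turn from the pose commanded when the call began, along the tool's axes at that moment, turning the shorter way round; what a row does not reach only later rows make up. Full scale, the value 1, is 20 cm for a shift and pi rad for a turn. A row lasts 1/8 s, in which the tool goes at most 62.5 mm and 10.7 degrees, less where a joint would pass 70% of its speed; a pose out of reach is approached as far as the arm can. A call with a number of a shift or a turn outside -1 to 1 is refused whole. A call with a gripper value outside its range is refused whole. The fingers move at their own pace and stop on an object; the grip force is fixed at half the most. Time passes only in rows, so rows that repeat a pose let the fingers close. It gives the time, the measured TCP pose, the force, the opening and the grip force at its end, in the units of the state.
- arm.read_state(): the state, without advancing time (a new reading comes with each control period).
- arm.get_image(name): name is "scene" or "side" or "wrist"; returns (picture, depth): 400x640x3 uint8, red, green, blue; 400x640 float32, mm along the optical axis (not along the pixel's ray), 0 where there is no reading.
- arm.calibration(name): a dict with "mtx" (3x3 intrinsics, pixels), "cam_to_world" (4x4, takes a point from camera to world coordinates). Camera axes: x right, y up, looking along -z (the intrinsics and any distortion apply to the point x, -y, -z); pixel columns grow to the right and rows downward; lengths in mm; the calibration is good to about 2 mm. A picture is of the moment at which its call begins: read the wrist's pose just before it. calibration takes no time and is no camera call; for the wrist camera it gives the pose at the moment of the call.
- arm.job_done(): hands the job in; it is judged then, once.
The state is a dict: "clock": time; "joints": joint angles; "joint_vel": joint speeds; "joint_efforts": joint torques, N m; "position": TCP position; "ee_rot": TCP orientation; "contact_force": force on the tool from outside, world axes, zero at the start; "wrist_torque": the same for the moment, N m; "gripper_width": finger opening in mm; "grasp_force": force on a finger pad.
Only numpy, scipy, OpenCV 4.12 (cv2) and the standard library are available. Lean on these libraries where they do the work, as an engineer would, in place of code of your own. Each camera call takes 0.05 s, during which the arm holds its last target. There are 200 camera calls.

TASK

Push the blue packing shim, thin end first, in under the low wooden bridge until its raised block sits squarely up against the bridge's front edge. Slide it flat on the bench with the fingers, without lifting or tipping it, then move clear. Leave the cup on the bridge, the mallet, the gouge and the tin where they are.

Things in the scene. Friction and masses are not known exactly. Their poses are not given: they have to be found in the camera images.
- shim: Loose blue plastic packing shim, 0.12 to 0.26 kg, flat on the bench: tongue 120 long, 60 wide, 14 thick; at its tail a raised block 40 long, 60 wide, 32 tall with a thin white line on top. Sides straight and flush over all 160 mm. Origin: underside, mid-width, below the shoulder where they meet. x points to the nose (tongue x 0 to 120, block -40 to 0), z up. Slides with ordinary friction.
- shim_nose (a point): Middle of the tongue's nose end, at the underside, 120 mm ahead of the shim's origin.
- shim_tail (a point): Middle of the block's rear face, at the underside, 40 mm behind the shim's origin.
- bridge: Fixed low wooden bridge: board 100 deep, 170 wide, 22 thick on two dark feet; passage 18 high, 74 wide, open front and back; top 40 above the bench. Origin: on the bench below the middle of the front edge. x points level, straight in under it (bridge x 0 to 100, passage y -37 to 37). With the shim home its origin lies on this x = 0 line, axes agree, nose out 20 at the back.
- cup: Loose half-carved pale wooden cup, 74 mm across, 72 tall, standing on the bridge with its axis 48 to 60 mm behind the front edge. Origin: centre of its underside, 40 mm above the bench. Leave alone.
- mallet: Loose carver's mallet lying on the bench: head 100 wide, 60 high, handle sticking out 170 mm from the head's centre along its x. Origin: under the head's centre. Leave alone.
- gouge: Loose carving gouge lying on the bench, 215 long, 22 high: dark handle (x -110 to 10), steel blade to x 105. Origin: underside near the ferrule. Leave alone.
- tin: Loose closed tin, 68 across, 75 tall. Origin: centre of its underside. Leave alone.
Not all that is in view belongs to the job. What is shaped like the bridge but red is not meant.

How it is judged (in metres and radians):
On the way:
1. the shim's nose is in under the bridge (x of shim_nose in the frame of bridge above 0.015 m and y of shim_nose in the frame of bridge between -0.037 and 0.037 m), for 0.05 s.
At the end, for the whole second after the job is handed in: The shim lies flat and still under the bridge, nose out at the back, its shoulder within 5 mm of the bridge's front edge, within 11 mm of the passage's middle and square to it within 0.09 rad; nothing else has been moved (x of shim in the frame of bridge between -0.005 and 0.005 m and y of shim in the frame of bridge between -0.011 and 0.011 m and angle between the x axis of shim and the x axis of bridge, either way round below 0.09 rad and x of shim_nose in the frame of bridge above 0.1 m and angle between shim's own z axis and vertical below 0.05 rad and height (world z) of shim below 0.005 m and linear speed of shim below 0.01 m/s); the robot touches nothing.
It fails at once if the shim is lifted off the bench (more than 8 mm) (height (world z) of any of shim, shim_nose, shim_tail above 0.008 m).
It fails at once if the shim is tipped (more than 0.12 rad) (angle between shim's own z axis and vertical above 0.12 rad).
It fails at once if the cup is disturbed (distance of cup from where it was at the start of the episode above 0.015 m).
It fails at once if the mallet, gouge or tin is moved (more than 15 mm) (distance of any of mallet, gouge, tin from where it was at the start of the episode above 0.015 m).
It also fails if it takes over 64 s, if anything falls off the work surface, if the arm or the gripper's body presses on something with over 40 N, if the wrist force passes 120 N, or if a joint passes its speed limit or range.

## Working session

There is one attempt and no reset: what is moved stays moved. The work goes in short steps, Python scripts to look and compute and a tool call to move; the robot and the scene stay as the last step left them, time stands still between calls to the robot, and variables do not carry over. Pictures are saved under pics/ and viewed, at most 10 in all, crops included, and the job is handed in when it is done.

Besides the shell and the picture viewer there is one more tool, called after ">>>" in YAML: its name, and indented under it one key for each argument. carry_out: Moves the arm, as the interface text tells. Its arguments: {"type":"object","properties":{"rows":{"type":"array"}},"required":["rows"]}

```bash
mkdir -p pics; ls; cat > h.py <<'E'
import numpy as np, cv2
from bench import arm
def grab(n):
    c=arm.calibration(n); p,d=arm.get_image(n); return p,d,c
def cloud(d,c):
    K=np.array(c["mtx"]);T=np.array(c["cam_to_world"])
    v,u=np.indices(d.shape)
    P=np.stack([(u-K[0,2])/K[0,0]*d,-(v-K[1,2])/K[1,1]*d,-d],-1)
    return P@T[:3,:3].T+T[:3,3]
def save(n,p): cv2.imwrite(f"pics/{n}.png",cv2.cvtColor(p,cv2.COLOR_RGB2BGR))
E
python3 - <<'E'
from h import *
for n in("scene","side","wrist"):
    p,d,c=grab(n);save(n,p);np.savez(f"{n}.npz",p=p,d=d,P=cloud(d,c))
    print(n,{k:np.round(v,2).tolist() for k,v in c.items()})
s=arm.read_state();print(s)
a=cv2.vconcat([cv2.imread("pics/scene.png"),])
E
```

```text
pics
scene {'mtx': [[390.02, 0.0, 318.7], [0.0, 390.02, 200.01], [0.0, 0.0, 1.0]], 'cam_to_world': [[-0.67, -0.55, 0.5, 1055.98], [0.75, -0.51, 0.43, 493.32], [0.01, 0.66, 0.75, 889.22], [0.0, 0.0, 0.0, 1.0]]}
side {'mtx': [[516.35, 0.0, 315.19], [0.0, 516.35, 201.0], [0.0, 0.0, 1.0]], 'cam_to_world': [[1.0, 0.06, -0.04, 459.14], [-0.07, 0.77, -0.64, -889.21], [-0.01, 0.64, 0.77, 1165.47], [0.0, 0.0, 0.0, 1.0]]}
wrist {'mtx': [[346.6, 0.0, 315.71], [0.0, 346.6, 197.62], [0.0, 0.0, 1.0]], 'cam_to_world': [[-1.0, -0.0, 0.0, 623.46], [0.0, -0.96, -0.29, -73.93], [0.0, -0.29, 0.96, 373.08], [0.0, 0.0, 0.0, 1.0]]}
{'clock': 0.15, 'joints': array([ 2.58599801e-01,  3.85372695e-01,  6.93385737e-03, -3.45501061e-04,
       -1.19400115e+00, -2.58594888e-01]), 'joint_vel': array([ 0.00131042, -0.00150313,  0.00477892,  0.00223325, -0.00091941,
        0.00051309]), 'joint_efforts': array([-6.03353892e-04, -3.92678475e+01,  1.88581592e+01,  4.18858320e+00,
       -3.39302780e-03,  5.70479813e-06]), 'position': array([6.24847055e+02, 3.13490666e-02, 4.03875660e+02]), 'ee_rot': array([-7.07063230e-01,  7.07149834e-01,  5.51999750e-04, -6.29671108e-04]), 'contact_force': array([ 0.69098748, -0.61574089, -0.42695448]), 'wrist_torque': array([-0.0144425 ,  0.02916003, -0.01267336]), 'grasp_force': 0.0, 'gripper_width': 85.33595361281539}
```

View pics/scene.png

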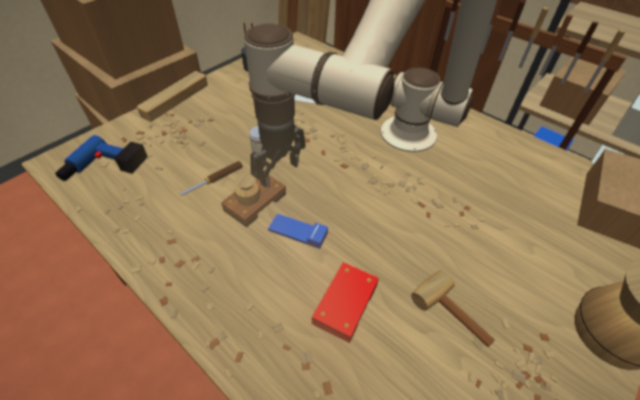

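View pics/wrist.png

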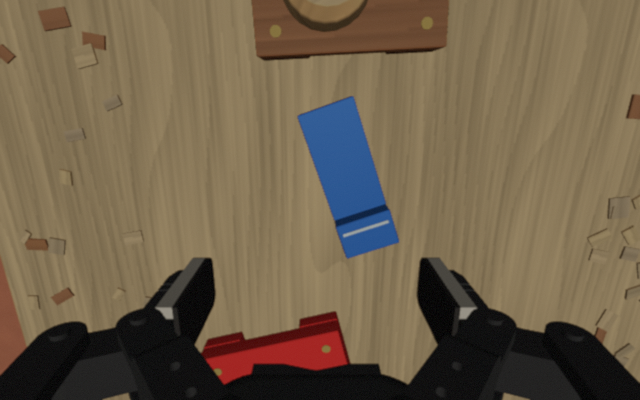

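The shim is the blue piece at scene (298,230), wrist (350,175). Other blue things are the drill at scene (90,155) and the crate at (548,135). The wooden bridge with the cup is at scene (254,200). The red look-alike at (346,300) is not meant. Next I measure the shim and the bridge from the wrist depth.

```bash
cat > meas.py <<'E'
from h import *
def blue(p): 
    h=cv2.cvtColor(p,cv2.COLOR_RGB2HSV); return (abs(h[...,0].astype(int)-112)<14)&(h[...,1]>110)&(h[...,2]>60)
def rect(xy):
    r=cv2.minAreaRect(xy.astype(np.float32)); return np.round(cv2.boxPoints(r),1).tolist(),np.round(r[1],1),np.round(r[0],1)
if __name__=="__main__":
    z=np.load("wrist.npz");p,d,P=z["p"],z["d"],z["P"]
    m=blue(p)&(d>0);Z=P[...,2]
    print("blue n",m.sum(),np.percentile(Z[m],[2,25,50,75,95]))
    t=cv2.erode((m&(Z<20)&(Z>9)).astype(np.uint8),np.ones((2,2)))>0; b=m&(Z>27)&(Z<38)
    for q in(t,b): print(rect(P[q][:,:2]),np.median(Z[q]))
    h=cv2.cvtColor(p,cv2.COLOR_RGB2HSV)
    w=(Z>33)&(Z<46)&(P[...,1]<-90); print("bridge",w.sum(),rect(P[w][:,:2]),np.median(Z[w]))
    for n in("scene","side"):
        z=np.load(n+".npz");P=z["P"];Z=P[...,2]
        w=(Z>33)&(Z<46)&(P[...,1]<-80)&(P[...,1]>-320)&(abs(P[...,0]-600)<140); print(n,w.sum(),rect(P[w][:,:2]))
        c=(Z>80)&(Z<125)&(P[...,1]<-80)&(P[...,1]>-320)&(abs(P[...,0]-600)<140); print("cup?",c.sum(),rect(P[c][:,:2]))
        m=blue(z["p"])&(abs(P[...,0]-600)<150)&(abs(P[...,1]+50)<150);print("blue",m.sum(),rect(P[m][:,:2]))
E
python3 meas.py; python3 -c "
from h import *
p=cv2.imread('pics/side.png');cv2.imwrite('pics/sc.png',cv2.resize(p,None,fx=1.25,fy=1.25))"
```

```text
blue n 8244 [12.54158529 13.65029577 14.28394651 15.56327241 32.29871796]
([[546.5999755859375, 42.099998474121094], [586.0999755859375, -70.4000015258789], [640.2999877929688, -51.400001525878906], [600.7999877929688, 61.099998474121094]], array([ 57.4, 119.2]), array([593.5,  -4.7])) 14.00303262155876
([[534.0999755859375, 78.30000305175781], [547.2000122070312, 40.70000076293945], [602.5, 60.0], [589.2999877929688, 97.5999984741211]], array([58.5, 39.8]), array([568.3,  69.2])) 31.773632169928618
bridge 8263 ([[506.79998779296875, -110.5999984741211], [508.20001220703125, -155.8000030517578], [678.7999877929688, -150.5], [677.4000244140625, -105.30000305175781]], array([170.7,  45.2]), array([ 592.8, -130.5])) 40.13819773143666
scene 883 ([[510.29998779296875, -108.30000305175781], [513.9000244140625, -213.0], [685.5, -207.10000610351562], [681.9000244140625, -102.4000015258789]], array([171.8, 104.8]), array([ 597.9, -157.7]))
cup? 413 ([[580.0, -148.1999969482422], [613.0999755859375, -198.10000610351562], [661.5999755859375, -165.89999389648438], [628.5, -116.0999984741211]], array([58.2, 59.8]), array([ 620.8, -157.1]))
blue 818 ([[538.2999877929688, 81.30000305175781], [587.5999755859375, -67.9000015258789], [644.7999877929688, -49.0], [595.4000244140625, 100.19999694824219]], array([ 60.2, 157.2]), array([591.5,  16.1]))
side 1559 ([[506.8999938964844, -110.19999694824219], [511.5, -213.6999969482422], [682.5, -206.1999969482422], [677.9000244140625, -102.5999984741211]], array([171.2, 103.6]), array([ 594.7, -158.2]))
cup? 582 ([[573.5999755859375, -142.39999389648438], [595.7000122070312, -202.39999389648438], [655.2000122070312, -180.5], [633.0999755859375, -120.5]], array([63.4, 64. ]), array([ 614.4, -161.4]))
blue 948 ([[533.2999877929688, 78.0999984741211], [584.4000244140625, -72.80000305175781], [640.5, -53.79999923706055], [589.5, 97.0999984741211]], array([ 59.3, 159.3]), array([586.9,  12.1]))
```

View pics/sc.png

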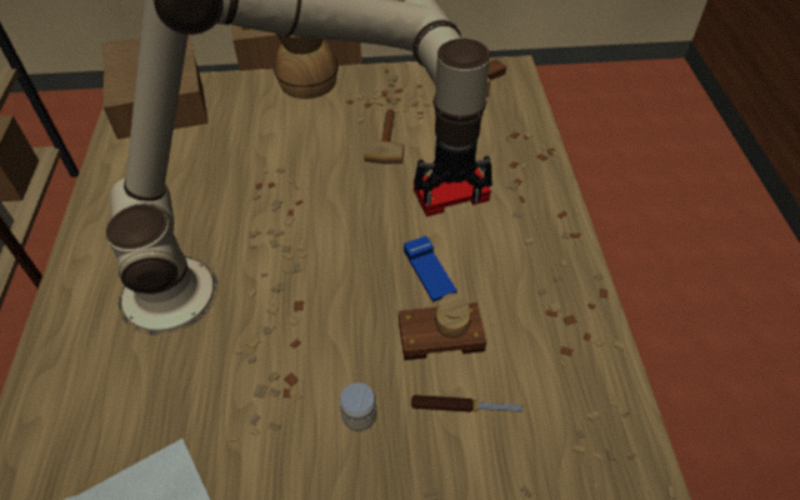

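```bash
cat > plan.py <<'E'
import numpy as np
from scipy.spatial.transform import Rotation as R
R0=R.from_quat([-.70710678,.70710678,0,0])
def pose(g,a,lean):   # grasp point, heading of tool x = world angle -pi/2+a
    q=R.from_euler('z',a)*R0*R.from_euler('y',lean)
    return np.array(g)-155*q.as_matrix()[:,2],q
def row(p0,q0,p1,q1):
    return np.round(np.r_[q0.inv().apply(p1-p0)/200,(q0.inv()*q1).as_rotvec()/np.pi],4).tolist()
def apply(p0,q0,r):
    r=np.array(r);return p0+q0.apply(r[:3]*200),q0*R.from_rotvec(r[3:6]*np.pi)
start=(np.array([624.98,.025,404.712]),R0)
E
python3 - <<'E'
from plan import *
a=.337;o=np.array([574.3,51]);x=np.array([np.sin(a),-np.cos(a)])
g=o-27*x;print(g)
for z in(150,): print(row(*start,*pose([*g,z],a,.25)))
E
```

```text
[565.37225204  76.48127384]
[-0.5632, 0.3614, 0.5227, 0.0134, 0.0788, -0.1067]
```

>>> carry_out:
  rows:
    - [-0.28,0.18,0.26,0.0067,0.039,-0.053,1]
    - [-0.5632,0.3614,0.5227,0.0134,0.0788,-0.1067,1]
    - [-0.5632,0.3614,0.5227,0.0134,0.0788,-0.1067,1]
    - [-0.5632,0.3614,0.5227,0.0134,0.0788,-0.1067,1]
    - [-0.5632,0.3614,0.5227,0.0134,0.0788,-0.1067,1]
    - [-0.5632,0.3614,0.5227,0.0134,0.0788,-0.1067,1]

```text
clock: 0.9
position: [553.6, 112.2, 301.3]
ee_rot: [0.809, -0.575, 0.102, 0.071]
contact_force: [-0.4, 0.0, 0.5]
gripper_width: 85.5
grasp_force: 0.0
```

```bash
python3 - <<'E'
from meas import *
from plan import *
s=arm.read_state();print(s["position"],s["ee_rot"],s["contact_force"])
q=R.from_quat(s["ee_rot"]);print("grasp",s["position"]+155*q.as_matrix()[:,2], q.as_matrix()[:,0])
p,d,c=grab("wrist");P=cloud(d,c);Z=P[...,2];save("w2",p)
m=blue(p)&(d>0)
for q in(m&(Z<20)&(Z>9),m&(Z>27)&(Z<38)): print(q.sum(),rect(P[q][:,:2]),np.median(Z[q]))
w=(Z>35)&(Z<45)&(P[...,1]<-90)&(P[...,1]>-215); print("bridge",w.sum(),rect(P[w][:,:2]),np.median(Z[w]))
f=P[w]; # front edge fit
b=np.arange(515,670,5);e=[(x,f[abs(f[:,0]-x)<3][:,1].max()) for x in b]
print(np.polyfit(*np.array(e).T,1), np.polyval(np.polyfit(*np.array(e).T,1),592))
E
```

```text
[553.60819591 112.15053475 301.27890388] [ 0.80880166 -0.57477611  0.10214319  0.07098638] [-0.44980925  0.03280085  0.45341801]
grasp [566.57001117  76.15229069 151.07531614] [ 0.31839838 -0.9152582   0.24682972]
11319 ([[546.7000122070312, 41.599998474121094], [586.7000122070312, -71.0999984741211], [641.7999877929688, -51.599998474121094], [601.7999877929688, 61.099998474121094]], array([ 58.4, 119.6]), array([594.3,  -5. ])) 14.189059594816058
3709 ([[533.9000244140625, 78.9000015258789], [546.9000244140625, 41.599998474121094], [602.2000122070312, 60.900001525878906], [589.2000122070312, 98.0999984741211]], array([58.6, 39.4]), array([568.1,  69.9])) 32.03153580435668
bridge 586 ([[504.3999938964844, -114.0999984741211], [507.20001220703125, -123.69999694824219], [550.7999877929688, -110.9000015258789], [548.0, -101.30000305175781]], array([45.4, 10. ]), array([ 527.6, -112.5])) 39.594433368630845Traceback (most recent call last):
  File "<stdin>", line 10, in <module>
    return umr_maximum(a, axis, None, out, keepdims, initial, where)
ValueError: zero-size array to reduction operation maximum which has no identity
```

View pics/w2.png

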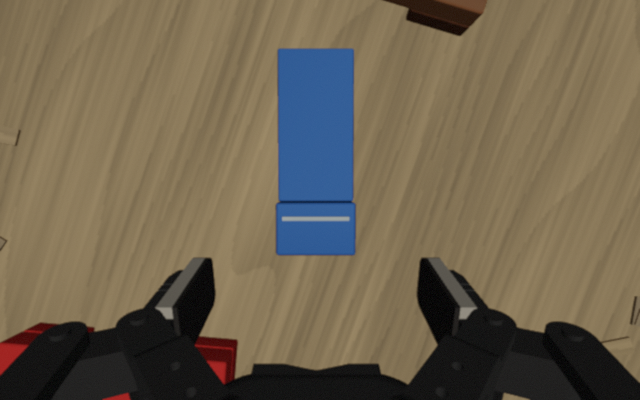

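The shim lies straight between the open fingers, with the block at (316,228). The red bridge's corner at (237,340) is near the left finger, so I check its clearance before descending.

```bash
python3 - <<'E'
from meas import *
a=.337;x=np.array([np.sin(a),-np.cos(a)]);y=np.array([np.cos(a),np.sin(a)])
for n in("scene","side","wrist"):
    z=np.load(n+".npz");p,P=z["p"].astype(int),z["P"]
    m=(p[...,0]>130)&(p[...,1]<50)&(p[...,2]<50)&(z["d"]>0)&(P[...,2]>-5)&(P[...,2]<60)
    Q=P[m][:,:2]-[574.4,51.2]; u=Q@x;v=Q@y
    print(n,m.sum(),rect(P[m][:,:2]),"max u",u.max(),"max u for |v|<70",u[abs(v)<75].max() if (abs(v)<75).any() else None)
E
```

```text
scene 215 ([[582.2000122070312, 286.29998779296875], [760.0, -683.0], [827.0999755859375, -670.7000122070312], [649.2999877929688, 298.6000061035156]], array([ 68.3, 985.5]), array([ 704.7, -192.2])) max u 762.8533116692115 max u for |v|<70 762.8533116692115
side 396 ([[577.5999755859375, 275.20001220703125], [598.5999755859375, 185.0], [759.7000122070312, 222.60000610351562], [738.7000122070312, 312.70001220703125]], array([165.3,  92.6]), array([668.6, 248.9])) max u -105.28700798096101 max u for |v|<70 -158.94825324464557
wrist 3209 ([[587.0999755859375, 230.10000610351562], [598.4000244140625, 184.0], [758.7999877929688, 223.1999969482422], [747.5, 269.3999938964844]], array([165.2,  47.5]), array([673. , 226.7])) max u -103.93549614400769 max u for |v|<70 -117.35400153247208
```

>>> carry_out:
  rows:
    - [-0.0767,0,0.3,0,0,0,1]
    - [-0.12,0,0.47,0,0,0,1]
    - [-0.1534,0,0.6007,0,0,0,1]
    - [-0.1534,0,0.6007,0,0,0,1]
    - [-0.1534,0,0.6007,0,0,0,1]

```text
clock: 1.58
position: [553.6, 112.6, 177.5]
ee_rot: [0.809, -0.574, 0.102, 0.071]
contact_force: [-0.3, 0.7, 0.4]
gripper_width: 85.5
grasp_force: 0.0
```

```bash
python3 - <<'E'
from meas import *
p,d,c=grab("wrist");P=cloud(d,c);Z=P[...,2];save("w3",p)
m=blue(p)&(d>0)
for q in(m&(Z<20)&(Z>9),m&(Z>27)&(Z<38)): print(q.sum(),rect(P[q][:,:2]),np.median(Z[q]))
print(arm.read_state()["position"])
E
```

```text
29280 ([[546.5, 41.79999923706055], [577.2999877929688, -46.5], [633.4000244140625, -26.899999618530273], [602.5999755859375, 61.5]], array([59.4, 93.6]), array([589.9,   7.5])) 14.184623839470206
13778 ([[533.5, 79.19999694824219], [546.5999755859375, 41.599998474121094], [602.5999755859375, 61.099998474121094], [589.5, 98.69999694824219]], array([59.3, 39.8]), array([568.1,  70.1])) 32.04384930394461
[553.60311868 112.77499229 177.77163369]
```

View pics/w3.png

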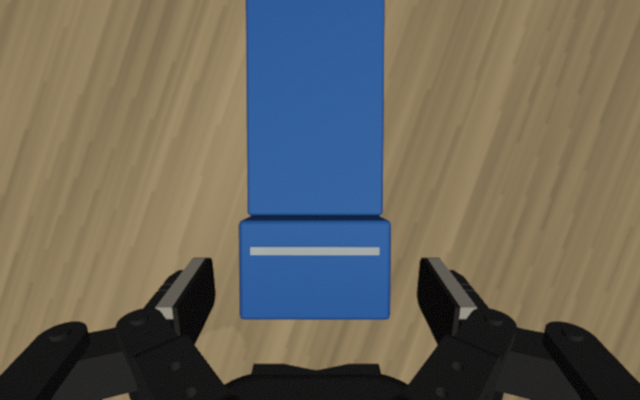

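>>> carry_out:
  rows:
    - [0,0,0,0,0,0,0.3]
    - [0,0,0,0,0,0,0.3]
    - [0,0,0,0,0,0,0.3]
    - [0,0,0,0,0,0,0.3]
    - [0,0,0,0,0,0,0.3]

```text
clock: 2.25
position: [553.2, 113.1, 177.8]
ee_rot: [0.809, -0.574, 0.103, 0.071]
contact_force: [-1.6, 0.5, 6.0]
gripper_width: 58.7
grasp_force: 66.3
```

```bash
cat > look.py <<'E'
from meas import *
from plan import *
s=arm.read_state();q=R.from_quat(s["ee_rot"]);print("grasp",s["position"]+155*q.as_matrix()[:,2],s["contact_force"],s["grasp_force"],s["gripper_width"])
p,d,c=grab("wrist");P=cloud(d,c);Z=P[...,2]
m=blue(p)&(d>0)
for k in(m&(Z<20)&(Z>9),m&(Z>25)&(Z<40)): print(k.sum(),rect(P[k][:,:2]),np.median(Z[k]))
for n in("scene","side"):
    p2,d2,c2=grab(n);Q=cloud(d2,c2)
    m=blue(p2)&(abs(Q[...,0]-600)<150)&(abs(Q[...,1]+50)<150);print("blue",n,m.sum(),rect(Q[m][:,:2]))
    save("last_"+n,p2);np.savez(f"l{n}.npz",p=p2,d=d2,P=Q)
save("last_wrist",p);np.savez("lw.npz",p=p,d=d,P=P)
E
python3 look.py
python3 - <<'E'
from plan import *
p1,q1=apply(*start,[-0.5632, 0.3614, 0.5227, 0.0134, 0.0788, -0.1067])
p2,q2=apply(p1,q1,[-0.1534, 0, 0.6007, 0, 0, 0])
def g(p,q):return p+155*q.as_matrix()[:,2]
print(p2,g(p2,q2))
a=.034;x=np.array([np.sin(a),-np.cos(a)]);b=np.array([592.2,-108.])
for dd in(-155,-100,-40):
    gg=b+x*(dd-27); print(dd,row(p2,q2,*pose([*gg,g(p2,q2)[2]],a,.25)))
E
```

```text
grasp [566.30304027  77.09403363  27.62633255] [-1.63444201  0.52865543  5.99227961] 66.286940574646 58.66715508922751
28872 ([[546.2999877929688, 41.599998474121094], [577.4000244140625, -45.900001525878906], [633.2000122070312, -26.100000381469727], [602.2000122070312, 61.400001525878906]], array([59.3, 92.9]), array([589.8,   7.8])) 14.182825172211196
13819 ([[532.5999755859375, 78.30000305175781], [546.0999755859375, 40.900001525878906], [602.7000122070312, 61.29999923706055], [589.0999755859375, 98.69999694824219]], array([60.1, 39.7]), array([567.6,  69.8])) 32.03284911443629
blue scene 680 ([[545.0, 50.20000076293945], [587.5, -67.9000015258789], [646.0, -46.79999923706055], [603.4000244140625, 71.30000305175781]], array([ 62.1, 125.5]), array([595.5,   1.7]))
blue side 939 ([[531.5, 78.69999694824219], [585.4000244140625, -73.19999694824219], [641.9000244140625, -53.20000076293945], [587.9000244140625, 98.69999694824219]], array([ 59.9, 161.2]), array([586.7,  12.7]))
[552.69477055 112.67568363 176.17650872] [565.36848653  76.49406898  25.99239609]
-155 [0.0534, -0.1503, 0.0136, -0.0239, 0.0, 0.0934]
-100 [0.3077, -0.0683, 0.0786, -0.0239, 0.0, 0.0934]
-40 [0.5851, 0.0212, 0.1494, -0.0239, 0.0, 0.0934]
```

>>> carry_out:
  rows:
    - [0.0134,-0.0376,0.0034,-0.006,0,0.0233,0.3]
    - [0.0267,-0.0752,0.0068,-0.012,0,0.0467,0.3]
    - [0.04,-0.1127,0.0102,-0.0179,0,0.07,0.3]
    - [0.0534,-0.1503,0.0136,-0.0239,0,0.0934,0.3]
    - [0.0534,-0.1503,0.0136,-0.0239,0,0.0934,0.3]
    - [0.0534,-0.1503,0.0136,-0.0239,0,0.0934,0.3]

```text
clock: 3.15
position: [585.6, 112.9, 177.9]
ee_rot: [0.713, -0.69, 0.09, 0.085]
contact_force: [-0.0, 1.6, 5.1]
gripper_width: 58.8
grasp_force: 66.3
```

```bash
python3 look.py; python3 - <<'E'
from meas import *
for n in("lscene","lside","lw"):
    P=np.load(n+".npz")["P"];w=(abs(P[...,2]-40)<5)&(P[...,1]<-90)&(P[...,1]>-215)&(abs(P[...,0]-595)<95)
    f=P[w];e=np.array([(x,np.percentile(f[abs(f[:,0]-x)<4][:,1],97)) for x in range(515,675,8) if (abs(f[:,0]-x)<4).sum()>3])
    if len(e)>3:
        k=np.polyfit(*e.T,1);print(n,k,np.polyval(k,592),f[:,0].min(),f[:,0].max())
E
```

```text
grasp [587.43646652  74.76950914  27.63506768] [-0.02487842  1.62381837  5.12160642] 66.27941966056824 58.75473437826483
28951 ([[557.5, 46.29999923706055], [561.0999755859375, -46.599998474121094], [620.4000244140625, -44.29999923706055], [616.7999877929688, 48.599998474121094]], array([59.3, 93. ]), array([588.9,   1. ])) 14.186755590029634
13821 ([[555.5999755859375, 85.80000305175781], [557.2000122070312, 46.0], [617.4000244140625, 48.400001525878906], [615.9000244140625, 88.0999984741211]], array([60.3, 39.8]), array([586.5,  67.1])) 32.03505615839401
blue scene 574 ([[564.0, 85.30000305175781], [565.2999877929688, -68.69999694824219], [657.5999755859375, -67.9000015258789], [656.2999877929688, 86.0]], array([ 92.3, 154. ]), array([610.8,   8.7]))
blue side 932 ([[555.9000244140625, 86.9000015258789], [562.4000244140625, -75.5999984741211], [621.7999877929688, -73.19999694824219], [615.2999877929688, 89.30000305175781]], array([ 59.5, 162.6]), array([588.9,   6.9]))
lscene [ 5.68289196e-02 -1.43619855e+02] -109.97713499723059 510.3937402854417 684.1315891480987
lside [-0.36599135 75.47103622] -141.1958445789541 507.89756686800547 681.0480822807685
```

View pics/last_wrist.png

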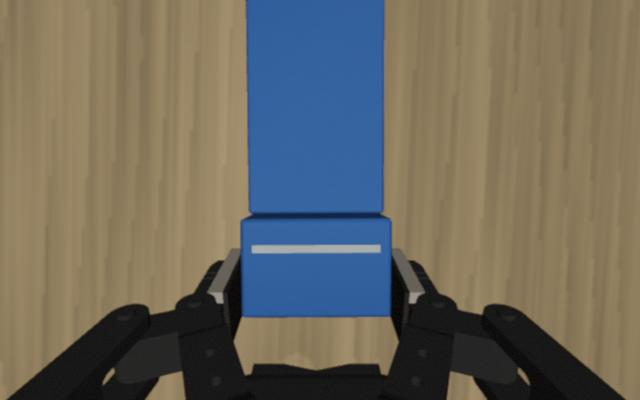

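The shim (shoulder about (587,47), heading 0.038) is in line with the passage, so I push it in.

>>> carry_out:
  rows:
    - [0.048,0,0.0124,0,0,0,0.3]
    - [0.097,0,0.0247,0,0,0,0.3]
    - [0.145,0,0.0371,0,0,0,0.3]
    - [0.194,0,0.0495,0,0,0,0.3]
    - [0.242,0,0.0619,0,0,0,0.3]
    - [0.291,0,0.0742,0,0,0,0.3]
    - [0.339,0,0.0866,0,0,0,0.3]
    - [0.3876,0,0.099,0,0,0,0.3]
    - [0.3876,0,0.099,0,0,0,0.3]

```text
clock: 4.42
position: [588.7, 32.5, 177.9]
ee_rot: [0.714, -0.689, 0.091, 0.085]
contact_force: [2.2, -0.6, 4.5]
gripper_width: 58.9
grasp_force: 66.1
```

```bash
python3 look.py; python3 - <<'E'
from meas import *
P=np.load("lw.npz")["P"];w=(abs(P[...,2]-40)<4)&(P[...,1]<-90)&(P[...,1]>-215)&(abs(P[...,0]-595)<95)
f=P[w];e=np.array([(x,f[abs(f[:,0]-x)<2][:,1].max()) for x in range(515,675,8) if (abs(f[:,0]-x)<2).sum()>3])
print(len(f),e.round(1).tolist());k=np.polyfit(*e.T,1);print(k,np.polyval(k,592),f[:,0].min(),f[:,0].max())
E
```

```text
grasp [590.70216551  -5.61178316  27.64610019] [ 2.20091796 -0.61356655  4.51017581] 66.12871885299683 58.916068273647035
24645 ([[561.0, -34.099998474121094], [564.2999877929688, -113.5999984741211], [623.4000244140625, -111.19999694824219], [620.2000122070312, -31.700000762939453]], array([59.2, 79.5]), array([592.2, -72.6])) 14.199419714115407
13822 ([[559.0, 5.400000095367432], [560.5999755859375, -34.400001525878906], [620.5999755859375, -32.0], [619.0, 7.800000190734863]], array([60. , 39.9]), array([589.8, -13.3])) 32.05363828184635
blue scene 330 ([[563.2999877929688, 33.400001525878906], [565.7999877929688, -112.69999694824219], [624.5, -111.69999694824219], [622.0, 34.400001525878906]], array([ 58.7, 146.1]), array([593.9, -39.2]))
blue side 555 ([[559.7000122070312, 5.599999904632568], [563.7999877929688, -110.5999984741211], [623.2999877929688, -108.5], [619.2000122070312, 7.699999809265137]], array([ 59.5, 116.3]), array([591.5, -51.4]))
6062 [[515.0, -112.3], [523.0, -111.5], [531.0, -111.4], [539.0, -110.8], [547.0, -110.6], [555.0, -110.2], [563.0, -109.8], [571.0, -109.4], [579.0, -109.1], [587.0, -108.5], [595.0, -108.2], [603.0, -108.0], [611.0, -107.5], [619.0, -107.3], [627.0, -106.7], [635.0, -106.5], [643.0, -106.0], [651.0, -105.5], [659.0, -105.2], [667.0, -104.6]]
[ 4.80338900e-02 -1.36840065e+02] -108.40400232271624 506.9571557032727 676.2365002868373
```

View pics/last_wrist.png

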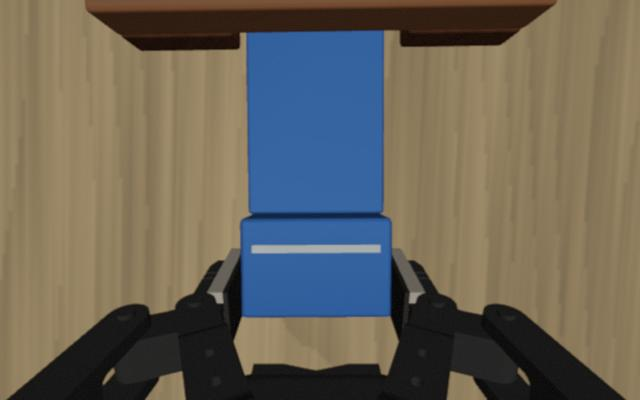

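The nose is under the board. The feet's inner edges are at x≈240 and 400 and the shim is at 247–384, so it sits about 2 mm to one side. I correct that and continue to about 4 mm short.

>>> carry_out:
  rows:
    - [0.044,0.004,0.0111,0,0,0,0.3]
    - [0.087,0.008,0.0223,0,0,0,0.3]
    - [0.131,0.01,0.0334,0,0,0,0.3]
    - [0.174,0.01,0.0445,0,0,0,0.3]
    - [0.218,0.01,0.0557,0,0,0,0.3]
    - [0.262,0.01,0.0668,0,0,0,0.3]
    - [0.305,0.01,0.0779,0,0,0,0.3]
    - [0.344,0.01,0.0878,0,0,0,0.3]
    - [0.344,0.01,0.0878,0,0,0,0.3]

```text
clock: 5.7
position: [589.2, -38.1, 177.8]
ee_rot: [0.714, -0.689, 0.091, 0.085]
contact_force: [2.6, 2.1, 7.5]
gripper_width: 58.8
grasp_force: 66.4
```

```bash
python3 look.py; cat > edge.py <<'E'
from meas import *
P=np.load("lw.npz")["P"];w=(abs(P[...,2]-40)<4)&(P[...,1]<-90)&(P[...,1]>-215)&(abs(P[...,0]-595)<95)
f=P[w];e=np.array([(x,f[abs(f[:,0]-x)<2][:,1].max()) for x in range(515,675,8) if (abs(f[:,0]-x)<2).sum()>3])
k=np.polyfit(*e.T,1);print("edge",k,np.polyval(k,592),f[:,0].min(),f[:,0].max())
E
python3 edge.py
```

```text
grasp [591.18160655 -76.24962555  27.63337879] [2.57413731 2.08347202 7.47269323] 66.38236284255981 58.776642677180746
1305 ([[561.7000122070312, -104.5999984741211], [561.9000244140625, -109.0], [620.5999755859375, -106.80000305175781], [620.5, -102.4000015258789]], array([58.8,  4.4]), array([ 591.2, -105.7])) 14.08357691833973
13839 ([[559.4000244140625, -65.30000305175781], [561.0, -105.0], [621.0, -102.5999984741211], [619.4000244140625, -62.79999923706055]], array([60.1, 39.8]), array([590.2, -83.9])) 32.04979559247707
blue scene 45 ([[560.4000244140625, -68.5999984741211], [565.4000244140625, -83.4000015258789], [611.2000122070312, -67.9000015258789], [606.2000122070312, -53.099998474121094]], array([48.3, 15.6]), array([585.8, -68.2]))
blue side 170 ([[548.0999755859375, -88.5], [579.9000244140625, -115.69999694824219], [621.0999755859375, -67.5], [589.4000244140625, -40.29999923706055]], array([63.4, 41.8]), array([584.6, -78. ]))
edge [ 4.87986454e-02 -1.38114606e+02] -109.22580823097562 507.07037611419634 678.8005396529485
```

View pics/last_wrist.png

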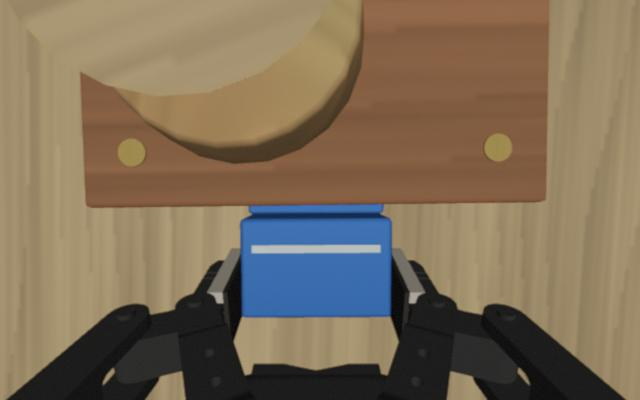

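The shoulder is about 5 mm from the edge and centred (bridge 87–546, shim 241–391). I press home gently.

>>> carry_out:
  rows:
    - [0.0097,0,0.0025,0,0,0,0.3]
    - [0.017,0,0.0043,0,0,0,0.3]
    - [0.0218,0,0.0056,0,0,0,0.3]
    - [0.0218,0,0.0056,0,0,0,0.3]

```text
clock: 6.35
position: [589.2, -41.7, 177.9]
ee_rot: [0.714, -0.689, 0.091, 0.084]
contact_force: [0.3, 6.8, 9.6]
gripper_width: 58.9
grasp_force: 66.9
```

```bash
python3 look.py; python3 edge.py
```

```text
grasp [591.33783463 -79.77249566  27.64862986] [0.34261386 6.79479325 9.62694775] 66.9035804271698 58.8593106877227
4 ([[585.9000244140625, -107.19999694824219], [585.9000244140625, -107.30000305175781], [599.5, -106.69999694824219], [599.5, -106.69999694824219]], array([13.6,  0.1]), array([ 592.7, -107. ])) 19.612451487446506
13843 ([[559.5, -68.80000305175781], [561.2000122070312, -108.5999984741211], [621.2000122070312, -106.0], [619.5, -66.19999694824219]], array([60.1, 39.9]), array([590.4, -87.4])) 32.05307514503119
blue scene 51 ([[561.0999755859375, -71.4000015258789], [566.2999877929688, -87.0], [611.7999877929688, -71.80000305175781], [606.5, -56.20000076293945]], array([47.9, 16.5]), array([586.4, -71.6]))
blue side 148 ([[549.4000244140625, -91.30000305175781], [581.5, -116.30000305175781], [619.2999877929688, -67.80000305175781], [587.0999755859375, -42.70000076293945]], array([61.5, 40.8]), array([584.3, -79.5]))
edge [ 1.75997093e-02 -1.17595270e+02] -107.17624239027019 506.9576230306586 678.434775680737
```

>>> carry_out:
  rows:
    - [0.004,0,0.001,0,0,0,0.3]
    - [0.0073,0,0.0019,0,0,0,0.3]
    - [0.0097,0,0.0025,0,0,0,0.3]
    - [0.0097,0,0.0025,0,0,0,0.3]

```text
clock: 7.0
position: [589.3, -43.5, 177.9]
ee_rot: [0.714, -0.689, 0.091, 0.084]
contact_force: [-0.5, 7.8, 8.3]
gripper_width: 58.9
grasp_force: 66.9
```

```bash
python3 look.py
```

```text
grasp [591.43270334 -81.62404908  27.67331501] [-0.53594686  7.78654718  8.28941019] 66.90665245056152 58.91498121393145
0 ([[0.0, 0.0], [0.0, 0.0], [0.0, 0.0], [0.0, 0.0]], array([0., 0.]), array([0., 0.])) nan
13402 ([[559.7999877929688, -70.5], [561.5, -109.80000305175781], [621.2999877929688, -107.19999694824219], [619.5999755859375, -67.9000015258789]], array([59.9, 39.3]), array([590.5, -88.9])) 32.085188198547726
blue scene 50 ([[562.4000244140625, -73.30000305175781], [569.2000122070312, -90.69999694824219], [622.7999877929688, -69.69999694824219], [616.0, -52.400001525878906]], array([57.6, 18.6]), array([592.6, -71.5]))
blue side 140 ([[560.2000122070312, -106.4000015258789], [611.0999755859375, -111.80000305175781], [615.2999877929688, -70.9000015258789], [564.5, -65.5999984741211]], array([41.1, 51.2]), array([587.8, -88.7]))
  return _methods._mean(a, axis=axis, dtype=dtype,
  ret = ret.dtype.type(ret / rcount)
```

View pics/last_wrist.png

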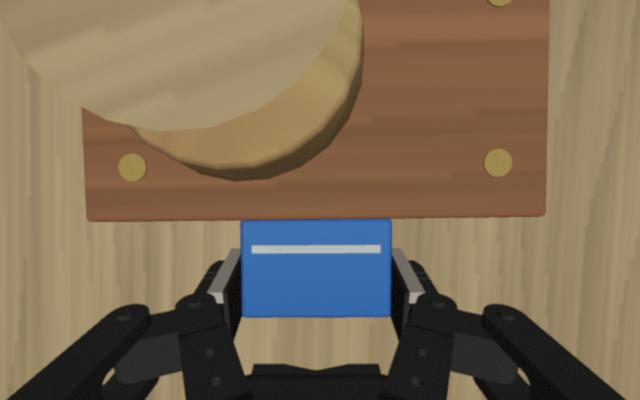

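>>> carry_out:
  rows:
    - [0.0035,0,0.0009,0,0,0,0.3]
    - [0.007,0,0.0018,0,0,0,0.3]
    - [0.007,0,0.0018,0,0,0,0.3]

```text
clock: 7.52
position: [589.1, -43.9, 177.9]
ee_rot: [0.714, -0.689, 0.091, 0.084]
contact_force: [-2.8, 14.0, 11.4]
gripper_width: 58.7
grasp_force: 67.3
```

Contact is confirmed: only 0.4 mm of travel while the force rose to 14 N. I release and back off along the tool axis.

>>> carry_out:
  rows:
    - [0,0,0,0,0,0,0.6]
    - [0,0,0,0,0,0,1]
    - [0,0,0,0,0,0,1]
    - [0,0,0,0,0,0,1]
    - [0,0,-0.1,0,0,0,1]
    - [0,0,-0.3,0,0,0,1]
    - [0,0,-0.5,0,0,0,1]
    - [0,0,-0.7,0,0,0,1]
    - [0,0,-0.8,0,0,0,1]
    - [0,0,-0.8,0,0,0,1]

```text
clock: 8.78
position: [587.0, -7.0, 332.8]
ee_rot: [0.713, -0.69, 0.09, 0.085]
contact_force: [-0.4, -0.2, 0.0]
gripper_width: 85.6
grasp_force: 0.0
```

```bash
python3 look.py; python3 edge.py; python3 - <<'E'
from meas import *
P=np.load("lside.npz")["P"];c=(P[...,2]>80)&(P[...,2]<125)&(P[...,1]<-80)&(P[...,1]>-320)&(abs(P[...,0]-600)<140);print("cup",rect(P[c][:,:2]))
E
```

```text
grasp [588.87448359 -45.1664684  182.541107  ] [-0.43580795 -0.21480988  0.00935598] 0.0 85.56060716704567
312 ([[567.0, -220.6999969482422], [567.0999755859375, -228.89999389648438], [600.2000122070312, -228.3000030517578], [600.0999755859375, -220.1999969482422]], array([33.1,  8.2]), array([ 583.6, -224.5])) 14.381457108624659
2968 ([[560.2000122070312, -70.9000015258789], [561.5999755859375, -110.19999694824219], [619.4000244140625, -108.19999694824219], [618.0999755859375, -68.80000305175781]], array([57.9, 39.4]), array([589.8, -89.5])) 32.11395312537678
blue scene 134 ([[564.0999755859375, -71.5], [566.0, -108.30000305175781], [621.2999877929688, -105.5], [619.4000244140625, -68.69999694824219]], array([55.4, 36.8]), array([592.7, -88.5]))
blue side 145 ([[559.9000244140625, -71.5], [563.5, -201.39999389648438], [616.5999755859375, -200.0], [612.9000244140625, -70.0]], array([ 53.1, 130. ]), array([ 588.2, -135.7]))
edge [ 4.91501416e-02 -1.38556477e+02] -109.45959272956765 507.5074695699613 680.4323132471831
cup ([[570.4000244140625, -158.8000030517578], [614.2000122070312, -206.3000030517578], [660.0, -164.0], [616.2000122070312, -116.5]], array([62.3, 64.6]), array([ 615.2, -161.4]))
```

View pics/last_wrist.png

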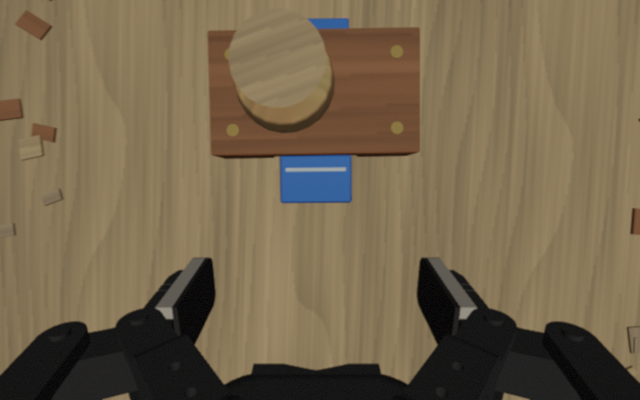

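The shim is home: block at (316,179) against the front edge, nose showing at the back at (330,23). The cup hasn't moved and the arm is clear.

```bash
python3 -c "
from bench import arm
print(arm.job_done())"
```

```text
the job is handed in; nothing more can be done
None
```

The job is handed in: the shim is under the wooden bridge with its block up against the front edge and its nose out at the back; the cup is where it was, the arm stayed clear of the mallet, gouge and tin, and no verdict came back.

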